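# Load the specimen carrier under the stage's hold-down spring

### The job

Load the specimen for measuring: with a fingertip on the ribbed end of the carrier, press the carrier down hard until the sprung pad beneath it bottoms, and keep it pressed down while you slide it along the channel, in under the leaf spring and fully home against the end stop, so that the pad springs up again behind it. Only push it: do not pinch or lift the carrier, and leave the other things on the desk alone. Take the hand away at the end.

Things in the scene. Friction and masses are not known exactly. Their poses are not given: they have to be found in the camera images.
- stage: sample stage, fixed: grey block 256 x 110 mm, open channel along its top. Origin: centre of its underside, on the desk; x = slide direction (to leaf spring and end stop), z up. Channel floor 40 mm above the desk, y -26 to 26 mm, between rails 16 mm wide, tops 8 mm above the floor. Along x (mm): near end wall (8 high) at -122 to -114, lift pad -112 to -20, fixed floor -20 to 83.
- end_stop (a point): middle of the end stop's face at floor level: stage x = 83 mm, 40 mm above the desk. Stop and spring clamp rise to 23 mm above the floor from x = 83 to 107 mm. The channel, pad, leaf and carrier are slippery against each other (friction about 0.2).
- carrier: loose specimen carrier in the channel: aluminium plate 100 (x) x 50 (y) x 9 mm, 150 to 310 g, steel disc 40 mm wide let in flush. Origin: centre of its underside; nose (slide direction) at x = 50, tail at x = -50 mm. Starts on the raised pad, underside 5 mm above the floor, at stage x about -58 mm (+-3). Home: nose on the end stop, stage x = 33 mm, flat on the floor.
- thumb_rib (a point): middle of the near face of the thumb rib, half-way up: carrier x = -18 mm, 12 mm above its underside. The rib crosses the carrier's top, 4 mm thick, 40 mm wide, 6 mm high; a fingertip pressing behind it also pushes forward on this face.
- thumb_place (a point): middle of where a fingertip presses on the carrier's top face: 18 mm from its tail, 14 mm behind the rib's near face; the flat from tail to rib is 32 mm long, 50 mm wide. About 54 mm above the desk at the start, 49 mm when the carrier is pressed flat.
- lift_pad (a joint): sprung pad under the carrier at the start: 0 = fully up, 5 mm above the channel floor; 0.005 m = bottomed, flush with the floor. Pushes up with about 5 N (up) to 11 N (flush). It springs up again once the carrier's tail has passed its far edge, in the last 3 mm of the slide. If the carrier is slid without being pressed down, its nose butts on the spring's lip.
- leaf (a joint): forked steel leaf spring (34 mm wide) held at the end stop: 0 = at rest, about 0.057 rad when the carrier lies flat under it. It reaches back over the channel from stage x = 89 to its lip at 27 mm. At rest its underside is 11 mm above the floor at the lip, 6.5 mm at the belly (x = 45): it rides up by itself on the pressed-down carrier (top at 9 mm), pressing with about 6 N.
- leaf_lip (a point): middle of the leaf spring's turned-up lip
- disc_a: bystander: loose steel specimen disc, 40 mm across, 14 mm high, beside the stage
- disc_b: bystander: another such disc on the other side
- spare_carrier: bystander: a second carrier, empty (round hole), lying on the desk beside the stage; leave it
- loupe: bystander: black magnifier, 38 mm across, 42 mm high
- calculator: bystander: black desk calculator 150 x 105 x 19 mm
- mug: bystander: white mug, 92 mm high
- pen: bystander: blue pen, 138 mm long
- vial: bystander: small brown glass jar, 75 mm high
There are look-alikes about, which are no part of the job. What is shaped like the carrier but blue, brown or turquoise is not meant.

How it is judged:
By the outcome, as a careful person would: the job done as asked, in the order asked, and still so for the second after the job is handed in, with the robot touching nothing.
It also fails if it takes over 42 s, if anything falls off the work surface, if the arm or the gripper's body presses on something with over 40 N, if the wrist force passes 120 N, or if a joint passes its speed limit or range.

### The arm

A 7-joint arm with a two-finger parallel gripper is mounted at the origin on the work surface. World frame = base frame: x ahead of the robot, y to its left, z up, the work surface at z = 0. Lengths are in m, angles in rad, forces in N, time in s.
With the tool pointing down it reaches from about 0.4 to 0.85 m from the base axis. Payload 4.5 kg.
Tool frame: the origin (TCP) lies between the finger pads; the fingertips stand 19 mm ahead of it and the grasp point (between the pads) is the TCP (env.tip_reach is the distance from the TCP to the fingertips, in m); z points along the fingers, x is the direction in which the jaws open and shut, and the axes are right-handed (so a half turn about z gives the same grasp; the last joint's range is limited). The gripper opens to 85 mm and grips with 20 to 120 N. Pads are 22 mm wide; open, the fingers measure 114 mm over their backs; the gripper's body (76 mm by 85 mm) begins 54 mm behind the grasp point. The pads swing forward as they close: fully open they stand 13 mm farther back than shut.
Start: joints at [1.136, 0.689, -0.195, 1.565, 0.157, 0.902, -0.215], TCP at [0.282, -0.558, 0.228] pointing down, gripper open.
Joint ranges: [-3.01, 3.01], [-0.46, 2.08], [-1.47, 1.51], [0.13, 2.56], [-1, 4.14], [0.04, 2.09], [-2.66, 2.66]. Speed limits (rad/s): [2.57, 2.57, 3.14, 3.14, 3.14, 3.14, 3.14].

### API

Orientations are given as a unit quaternion [w, x, y, z].
In Python, from cell import env, eyes gives the robot as it stands.
- The arm moves only by the shell command python3 -m creep 'ROWS' [OPENING] [FORCE]. ROWS is a JSON object of lists of equal length, an entry for each row: "translation": the shift along the world's x, y, z each as a share of 0.2 m, from -1 to 1, a list of three; "rotation": the turn, a rotation vector about the world's x, y, z each as a share of pi rad, from -1 to 1, a list of three. In form: {"translation": [[x, y, z], ...], "rotation": [[ax, ay, az], ...]}. A call has exactly 10 rows; each row is the pose to reach, as a shift and turn from the pose commanded when the call began, turning the shorter way round; what a row does not reach only later rows make up. A row lasts 1/12 s, in which the tool goes at most 41.7 mm and 7.16 degrees, less where a joint would pass 70% of its speed; a pose out of reach is approached as far as the arm can. A call with a number of a shift or a turn outside -1 to 1 is refused whole. A call with a gripper value outside its range is refused whole. OPENING is the gripper's target within -1 to 1 (fully open at 1, half-way at 0, shut at -1), set as the call begins (- or left out, the last holds). The fingers move at their own pace and stop on an object; FORCE is the grip in N (left out, the last holds). Time passes only in rows, so rows that repeat a pose let the fingers close, or fill a call up. It gives the time, the measured TCP pose, the force and the opening at its end, in the units of the state.
- env.state(): the state, without advancing time (a new reading comes with each control period).
- eyes.snapshot(name): name is "scene" or "top" or "wrist"; returns (picture, depth): 480x640x3 uint8, red, green, blue; 480x640 float32, m along the optical axis (not along the pixel's ray), 0 where there is no reading.
- eyes.camera_params(name): a dict with "intrinsics" (3x3 intrinsics, pixels), "R" (3x3) and "t" (3): a world point X has camera coordinates R X + t. Camera axes: x right, y down, z forward; pixel columns grow to the right and rows downward; lengths in m; the calibration is good to about 2 mm. A picture is of the moment at which its call begins: read the wrist's pose just before it. camera_params takes no time and is no camera call; for the wrist camera it gives the pose at the moment of the call.
- env.job_done(): hands the job in, once; it reports no verdict.
The state is a dict: "clock": time; "qpos": joint angles; "joint_vel": joint speeds; "effort": joint torques, N m; "position": TCP position; "orientation": TCP orientation; "force": force on the tool from outside, world axes, zero at the start; "ft_torque": the same for the moment, N m; "width": finger opening in m.
Only numpy, scipy, OpenCV 4.12 (cv2) and the standard library are available. Lean on these libraries where they do the work, as an engineer would, in place of code of your own. Each camera call takes 0.05 s, during which the arm holds its last target.

## Working session

There is one attempt and no reset: what is moved stays moved. The work goes in short steps, Python scripts to look and compute and a shell command to move; the robot and the scene stay as the last step left them, time stands still between calls to the robot, and variables do not carry over. Pictures are saved under pics/ and viewed, and the job is handed in when it is done.

```bash
ls; mkdir -p pics
python3 - <<'E'
from cell import env, eyes
import cv2,numpy as np
s=env.state()
for k,v in s.items(): print(k,np.round(v,4))
print(env.tip_reach)
for n in ["scene","top","wrist"]:
    p=eyes.camera_params(n)
    im,d=eyes.snapshot(n)
    cv2.imwrite(f"pics/{n}0.png",im[...,::-1]); np.save(f"pics/{n}0_d.npy",d); np.savez(f"pics/{n}0_p.npz",**p)
    print(n,p["intrinsics"].round(1).tolist(),p["R"].round(3).tolist(),p["t"].round(3))
E
```

```text
pics
clock 0.0
qpos [ 1.1358  0.69   -0.1946  1.5664  0.1573  0.9025 -0.2151]
joint_vel [ 0.0009 -0.001  -0.0003 -0.0011 -0.0003 -0.0003 -0.0007]
effort [-7.00000e-04 -5.39616e+01 -1.26700e+00 -1.58546e+01  9.00000e-03
  9.50000e-03  0.00000e+00]
position [ 0.282  -0.557   0.2273]
orientation [-5.000e-04  8.520e-01 -5.235e-01 -8.000e-04]
force [-0.0846  0.173  -0.524 ]
ft_torque [-0.026  -0.0211 -0.0097]
width 0.0855
0.019
scene [[464.8, 0.0, 312.5], [0.0, 464.8, 236.9], [0.0, 0.0, 1.0]] [[0.695, 0.719, -0.017], [0.555, -0.551, -0.623], [-0.457, 0.424, -0.782]] [-0.382 -0.293  1.559]
top [[612.0, 0.0, 332.1], [0.0, 612.0, 245.4], [0.0, 0.0, 1.0]] [[0.011, -1.0, 0.023], [-0.988, -0.014, -0.152], [0.152, -0.021, -0.988]] [-0.029  0.571  1.742]
wrist [[345.1, 0.0, 320.1], [0.0, 345.1, 232.7], [0.0, 0.0, 1.0]] [[0.451, -0.892, -0.001], [-0.861, -0.436, 0.264], [-0.236, -0.118, -0.965]] [-0.624 -0.033  0.378]
```

View pics/scene0.png

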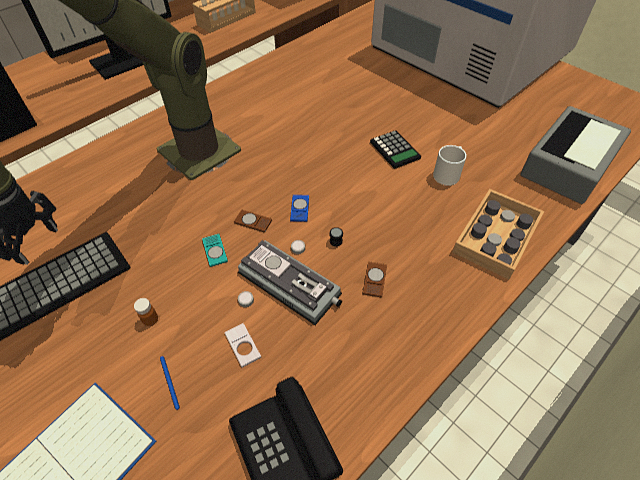

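View pics/top0.png

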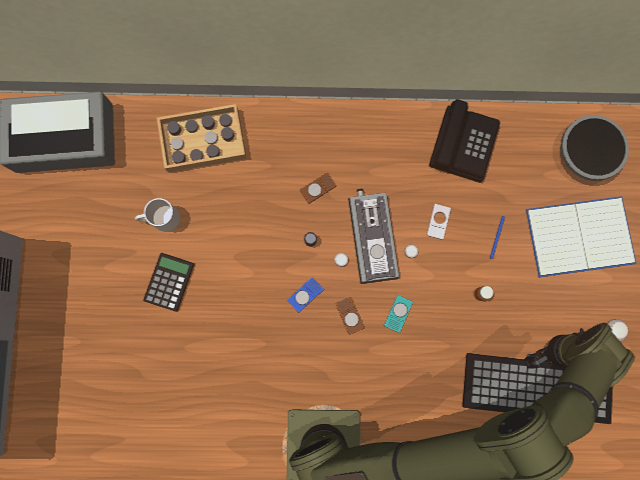

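View pics/wrist0.png

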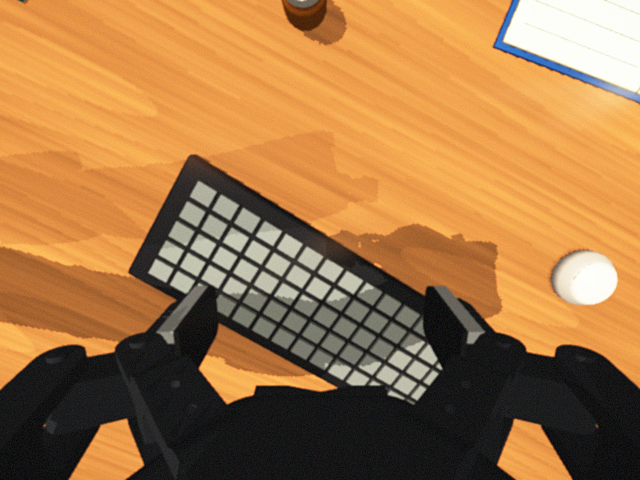

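The stage is at about (374,238) in the top view and (288,280) in the scene view. The carrier's ribbed end is nearer the robot, and the leaf spring is at the far end. Next I'll enlarge the crops and measure roughly.

```bash
cat > h.py <<'E'
import numpy as np,cv2
def load(n): 
    p=np.load(f"pics/{n}_p.npz"); return p["intrinsics"],p["R"],p["t"]
def ray(P,uv):
    K,R,t=P; d=R.T@np.linalg.inv(K)@np.array([uv[0],uv[1],1.0]); return -R.T@t,d
def onz(P,uv,z):
    c,d=ray(P,uv); return c+d*(z-c[2])/d[2]
def proj(P,X):
    K,R,t=P; q=K@(R@np.asarray(X)+t); return q[:2]/q[2]
def tri(P1,a,P2,b):
    c1,d1=ray(P1,a);c2,d2=ray(P2,b);d1=d1/np.linalg.norm(d1);d2=d2/np.linalg.norm(d2)
    A=np.array([d1,-d2]).T; s=np.linalg.lstsq(A,c2-c1,rcond=None)[0]
    p,q=c1+s[0]*d1,c2+s[1]*d2
    return (p+q)/2,np.linalg.norm(p-q)
E
python3 - <<'E'
import cv2
a=cv2.imread("pics/top0.png")[180:300,330:430]; b=cv2.imread("pics/scene0.png")[230:330,220:360]
cv2.imwrite("pics/topc.png",cv2.resize(a,None,fx=5,fy=5,interpolation=cv2.INTER_CUBIC))
cv2.imwrite("pics/scenec.png",cv2.resize(b,None,fx=5,fy=5,interpolation=cv2.INTER_CUBIC))
E
```

```text
(no output)
```

View pics/topc.png

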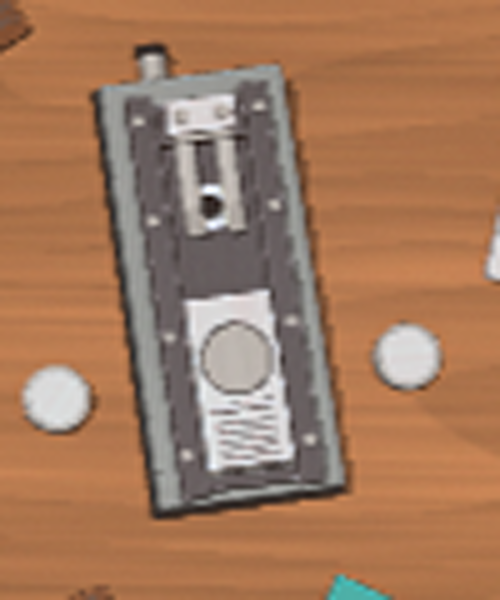

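View pics/scenec.png

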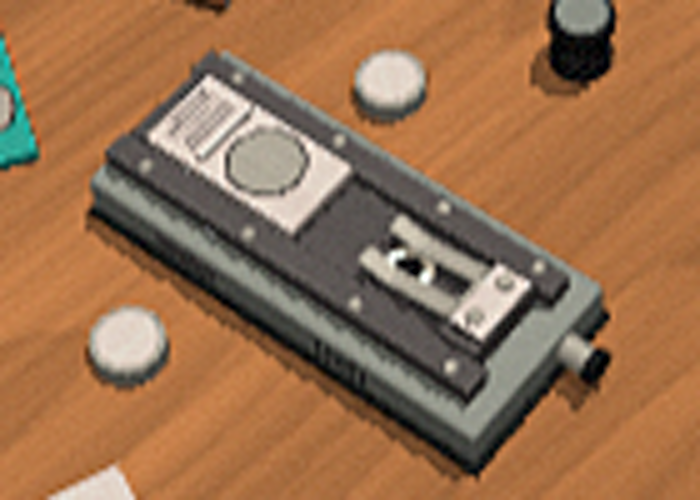

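The top crop shows the carrier (white plate with its disc, crop px 187–293 × 290–470), the rib and grooves at its near end, and the leaf at the far end. The scene crop shows the same. Next I'll find the carrier with a mask and triangulate the points.

Run:
```python
from h import *
T,S=load("top0"),load("scene0")
im=cv2.imread("pics/top0.png")
hsv=cv2.cvtColor(im,cv2.COLOR_BGR2HSV)
m=((hsv[...,2]>195)&(hsv[...,1]<40)).astype(np.uint8)
m[:235]=0; m[278:]=0; m[:,:360]=0; m[:,395:]=0
m=cv2.morphologyEx(m,cv2.MORPH_CLOSE,np.ones((5,5)))
c=max(cv2.findContours(m,0,2)[0],key=cv2.contourArea); r=cv2.minAreaRect(c); print(r)
bp=cv2.boxPoints(r)
for q in bp: print("corner",q,onz(T,q,.054).round(4))
print("centre",onz(T,r[0],.054).round(4))
tc=lambda u,v:(330+u/5,180+v/5); sc=lambda u,v:(220+u/5,230+v/5)
pts={"disc":((237,357),(266,160)),"scrNL":((187,456),(239,76)),"scrNR":((310,439),(146,166)),"scrFL":((138,121),(540,267)),"scrFR":((259,105),(450,367)),
"s2L":((169,337),(339,141)),"s2R":((291,321),(248,233)),"s3L":((153,219),(444,208)),"s3R":((274,204),(355,303)),"noseL":((187,302),(355,172)),"noseR":((270,290),(297,233)),"tailL":((212,470),(213,72)),"tailR":((293,460),(148,135))}
R={}
for k,(a,b) in pts.items():
    X,e=tri(T,tc(*a),S,sc(*b)); R[k]=X; print(k,X.round(4),"gap",round(e,4))
L=[R[k] for k in("scrNL","s2L","s3L","scrFL")];Rr=[R[k] for k in("scrNR","s2R","s3R","scrFR")]
for q in(L,Rr):
    d=(q[-1]-q[0]); print("yaw",np.degrees(np.arctan2(d[1],d[0])),np.linalg.norm(d))
print("mean screws",np.mean(L+Rr,0))
```

```text
((377.56353759765625, 255.4132537841797), (33.680667877197266, 16.6502628326416), 81.25383758544922)
corner [366.7745  240.03464] [ 0.5874 -0.1226  0.054 ]
corner [383.23117 237.50284] [ 0.5956 -0.1706  0.054 ]
corner [388.35257 270.79187] [ 0.4983 -0.1852  0.054 ]
corner [371.8959  273.32367] [ 0.4903 -0.1376  0.054 ]
centre [ 0.5427 -0.154   0.054 ]
disc [ 0.5564 -0.1508  0.0534] gap 0.0067
scrNL [ 0.4994 -0.122   0.0453] gap 0.0078
scrNR [ 0.51   -0.1941  0.0445] gap 0.0067
scrFL [ 0.698  -0.0931  0.0452] gap 0.0073
scrFR [ 0.7083 -0.1649  0.0456] gap 0.0064
s2L [ 0.569  -0.112   0.0447] gap 0.0066
s2R [ 0.5793 -0.1835  0.0446] gap 0.0063
s3L [ 0.6388 -0.1025  0.0456] gap 0.0064
s3R [ 0.6488 -0.1735  0.0458] gap 0.0067
noseL [ 0.5902 -0.1213  0.047 ] gap 0.009
noseR [ 0.598  -0.1691  0.0489] gap 0.0104
tailL [ 0.4915 -0.1346  0.0527] gap 0.011
tailR [ 0.4976 -0.183   0.0488] gap 0.0083
yaw 8.288084408850828 0.20061347670138324
yaw 8.382441085533037 0.2004037020970359
mean screws [ 0.60644542 -0.14319284  0.04516213]
```

Both rails give a stage yaw of about 8.3°, and the carrier is near (0.546, −0.153). The two fixed cameras disagree by about 7 mm, so I'll bring the wrist camera over the stage, with the fingers shut and the jaw axis across the channel.

```bash
python3 -m creep '{"translation":[[0.07,0.14,0],[0.14,0.28,0],[0.21,0.42,0],[0.28,0.56,0],[0.35,0.7,0],[0.42,0.84,0],[0.5,0.98,0],[0.5,0.98,0],[0.5,0.98,0],[0.5,0.98,0]],"rotation":[[0,0,-0.015],[0,0,-0.03],[0,0,-0.045],[0,0,-0.06],[0,0,-0.075],[0,0,-0.09],[0,0,-0.104],[0,0,-0.104],[0,0,-0.104],[0,0,-0.104]]}' -1 20
python3 -m creep '{"translation":[[0.07,0.14,0],[0.14,0.28,0],[0.21,0.42,0],[0.28,0.56,0],[0.35,0.7,0],[0.42,0.84,0],[0.5,0.98,0],[0.5,0.98,0],[0.5,0.98,0],[0.5,0.98,0]],"rotation":[[0,0,0],[0,0,0],[0,0,0],[0,0,0],[0,0,0],[0,0,0],[0,0,0],[0,0,0],[0,0,0],[0,0,0]]}'
cat > snap.py <<'E'
import sys,numpy as np,cv2
from cell import env,eyes
n,tag=sys.argv[1:3]
p=eyes.camera_params(n); s=env.state(); im,d=eyes.snapshot(n)
cv2.imwrite(f"pics/{tag}.png",im[...,::-1]); np.save(f"pics/{tag}_d.npy",d); np.savez(f"pics/{tag}_p.npz",**p)
print(s["clock"],s["position"].round(4),s["orientation"].round(4),s["force"].round(2))
E
python3 snap.py wrist w1
```

```text
clock: 0.98
position: [0.382, -0.3621, 0.228]
orientation: [0.0, 0.756, -0.655, -0.0]
force: [0.1, -0.5, -0.7]
width: 0.0001
clock: 1.82
position: [0.4817, -0.1677, 0.228]
orientation: [0.001, 0.755, -0.656, 0.0]
force: [0.5, -0.6, 0.2]
width: -0.0002
1.8167 [ 0.4817 -0.1677  0.228 ] [ 8.000e-04  7.547e-01 -6.561e-01  1.000e-04] [ 0.5  -0.59  0.24]
```

View pics/w1.png

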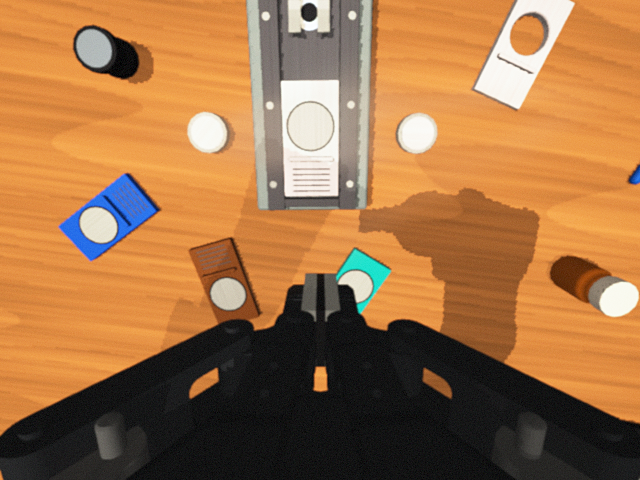

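In the wrist view the carrier is the white plate at px (281–340, 80–197), with the rib around row 158 and ribs down to row 192. The leaf is at the top and the shut fingertips are at (320,280). Next I'll measure the corners.

```bash
cat > meas.py <<'E'
import sys
from h import *
tag=sys.argv[1]; x0,x1,y0,y1=map(int,sys.argv[2:6]); zt=float(sys.argv[6])
P=load(tag); im=cv2.imread(f"pics/{tag}.png"); d=np.load(f"pics/{tag}_d.npy"); hsv=cv2.cvtColor(im,cv2.COLOR_BGR2HSV)
m=((hsv[...,2]>175)&(hsv[...,1]<60)).astype(np.uint8)
k=np.zeros_like(m);k[y0:y1,x0:x1]=1;m*=k
m=cv2.morphologyEx(m,cv2.MORPH_CLOSE,np.ones((7,7)))
m=cv2.morphologyEx(m,cv2.MORPH_OPEN,np.ones((9,9)))
c=max(cv2.findContours(m,0,2)[0],key=cv2.contourArea); r=cv2.minAreaRect(c); print(r)
ap=cv2.approxPolyDP(c,6,True)[:,0]; print("poly",ap.tolist())
Q=np.array([onz(P,q,zt) for q in ap]); print(Q.round(4))
# depth over the carrier
vv,uu=np.nonzero(cv2.erode(m,np.ones((7,7)))); z=d[vv,uu]; ok=z>0
K,R,t=P; C=np.linalg.inv(K)@np.array([uu[ok],vv[ok],np.ones(ok.sum())])*z[ok]; W=R.T@(C-t[:,None])
print("depth carrier z median",np.median(W[2]),W.mean(1).round(4))
v=cv2.cvtColor(im,cv2.COLOR_BGR2RGB)
cv2.drawContours(im,[c],-1,(0,0,255),1)
a=im[max(0,y0-20):y1+20,max(0,x0-60):x1+60]; f=min(800/a.shape[1],600/a.shape[0]); f=int(f)
cv2.imwrite(f"pics/{tag}_c.png",cv2.resize(a,None,fx=f,fy=f,interpolation=cv2.INTER_CUBIC)); print("crop origin",max(0,x0-60),max(0,y0-20),f)
E
python3 meas.py w1 270 350 60 210 .054
```

```text
((309.5, 138.0), (116.0, 57.0), 90.0)
poly [[281, 81], [285, 195], [337, 195], [338, 80]]
[[ 0.5905 -0.1184  0.054 ]
 [ 0.4933 -0.1328  0.054 ]
 [ 0.5    -0.1807  0.054 ]
 [ 0.598  -0.1666  0.054 ]]
depth carrier z median 0.05378759184566562 [ 0.5477 -0.1492  0.0539]
crop origin 210 40 3
```

View pics/w1_c.png

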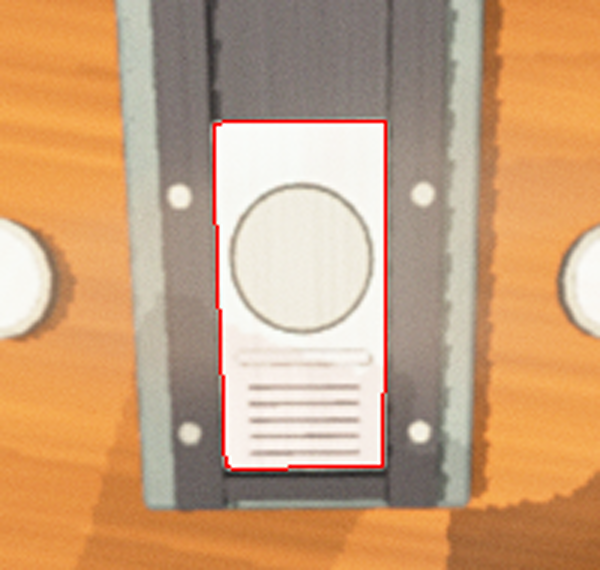

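The wrist view puts the carrier's top at z = 0.0538 by depth. Its centre is (0.5455, −0.1496) and its yaw 8.3°, which agrees with the top and scene views. So the thumb place is about (0.514, −0.154). I'll hover 25 mm above it and look again for the second view.

```bash
python3 -m creep '{"translation":[[0.03,0.014,-0.1],[0.06,0.028,-0.2],[0.09,0.042,-0.3],[0.12,0.056,-0.4],[0.155,0.07,-0.5],[0.155,0.07,-0.58],[0.155,0.07,-0.65],[0.155,0.07,-0.65],[0.155,0.07,-0.65],[0.155,0.07,-0.65]],"rotation":[[0,0,0],[0,0,0],[0,0,0],[0,0,0],[0,0,0],[0,0,0],[0,0,0],[0,0,0],[0,0,0],[0,0,0]]}'
python3 snap.py wrist w2; python3 snap.py scene s2; python3 snap.py top t2
python3 - <<'E'
import cv2
a=cv2.imread("pics/s2.png")[190:330,200:360];cv2.imwrite("pics/s2_c.png",cv2.resize(a,None,fx=4,fy=4,interpolation=cv2.INTER_CUBIC))
E
```

```text
clock: 2.7
position: [0.5134, -0.1531, 0.0988]
orientation: [0.0, 0.755, -0.656, 0.001]
force: [-0.2, 0.6, 0.4]
width: -0.0004
2.7 [ 0.5134 -0.1531  0.0988] [ 1.000e-04  7.548e-01 -6.559e-01  6.000e-04] [-0.21  0.58  0.35]
2.75 [ 0.5137 -0.1528  0.0991] [-2.000e-04  7.550e-01 -6.557e-01  9.000e-04] [-0.17 -0.33  1.14]
2.8 [ 0.5139 -0.1525  0.0992] [-3.000e-04  7.551e-01 -6.556e-01  1.000e-03] [ 0.44 -0.76  0.76]
```

View pics/w2.png

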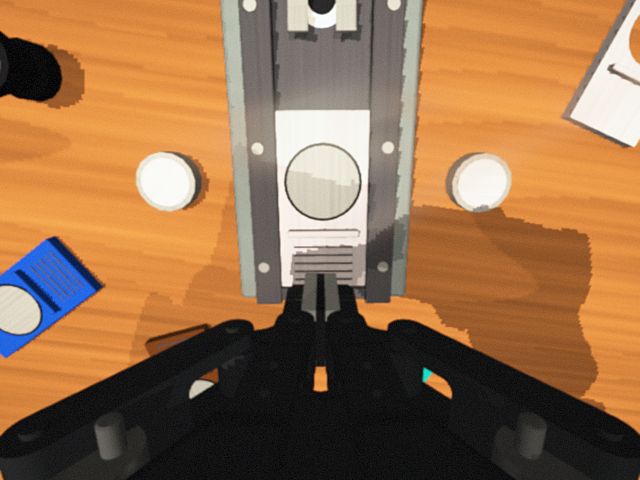

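View pics/s2_c.png

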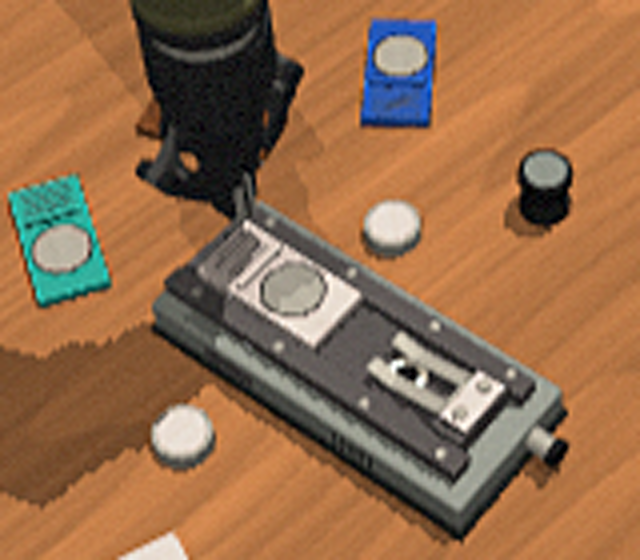

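In w2 the carrier's nose corners are at (276,110) and (369,110), the disc centre is at (323,181) and the rib is at rows 230–237. The fingertips hang over the grooves, and the scene view shows them above the ribbed end. Next I'll triangulate across the two wrist positions.

```bash
python3 - <<'E'
from h import *
A,B=load("w1"),load("w2")
def discpx(tag,x0,x1,y0,y1):
    g=cv2.cvtColor(cv2.imread(f"pics/{tag}.png"),cv2.COLOR_BGR2HSV)
    return g
pr={"noseL":((281,80.5),(276,110)),"noseR":((338.5,80),(369.5,110)),"disc":((310.3,126),(323,181.5)),"ribL_near":((289.5,160.5),(289.5,236)),"ribR_near":((333.5,160.5),(359,236)),"scrL":((269.7,105),(257.5,148.5)),"scrR":((351,104.5),(388,147.5))}
R={}
for k,(a,b) in pr.items():
    X,e=tri(A,a,B,b);R[k]=X;print(k,X.round(4),round(e,4))
f=np.array([np.cos(np.radians(8.3)),np.sin(np.radians(8.3))])
print("disc w2 on .054",onz(B,(323,181.5),.054),"nose mid",(onz(B,(276,110),.054)+onz(B,(369.5,110),.054))/2)
print("rib mid near(z.057)",onz(B,(324,236),.057), "w1",onz(A,(311.5,160.5),.057))
n=(onz(B,(276,110),.054)+onz(B,(369.5,110),.054))/2
print("thumb from nose",n[:2]-.082*f, "rib face", n[:2]-.068*f)
d=onz(B,(369.5,110),.054)-onz(B,(276,110),.054); print("width",np.linalg.norm(d),"yaw",np.degrees(np.arctan2(d[1],d[0]))+90)
# tips seen in w2
print("tip proj", proj(B,[.5134,-.1531,.0798]))
E
python3 -c "
import cv2
a=cv2.imread('pics/w2.png')[90:340,220:420];cv2.imwrite('pics/w2_c.png',cv2.resize(a,None,fx=2.4,fy=2.4,interpolation=cv2.INTER_CUBIC))"
```

```text
noseL [ 0.5911 -0.1182  0.0521] 0.0002
noseR [ 0.5979 -0.1669  0.0539] 0.0004
disc [ 0.5575 -0.148   0.0527] 0.0001
ribL_near [ 0.5255 -0.1336  0.0584] 0.0
ribR_near [ 0.5308 -0.1725  0.0578] 0.0004
scrL [ 0.5701 -0.1103  0.0511] 0.0
scrR [ 0.5806 -0.1811  0.0483] 0.0003
disc w2 on .054 [ 0.55765453 -0.14803594  0.054     ] nose mid [ 0.59438093 -0.14267224  0.054     ]
rib mid near(z.057) [ 0.52776692 -0.15283887  0.057     ] w1 [ 0.52811708 -0.15309441  0.057     ]
thumb from nose [ 0.51323982 -0.15450945] rib face [ 0.52709318 -0.15248847]
width 0.048723005758220604 yaw 7.992794420271963
tip proj [321.04486489 274.98857016]
```

View pics/w2_c.png

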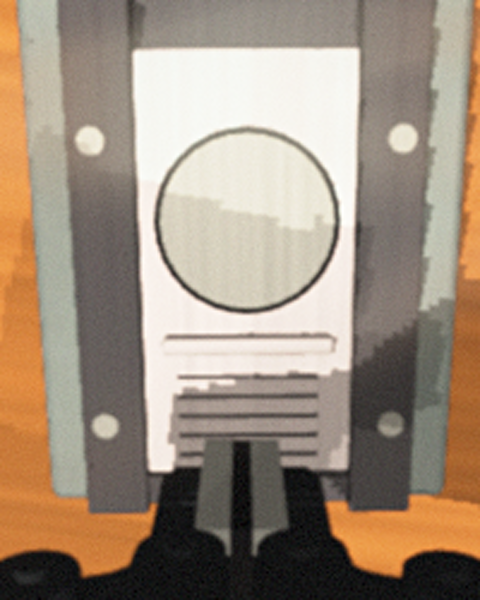

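Run:
```python
from h import *
B=load("w2"); K,R,t=B; d=np.load("pics/w2_d.npy")
T=np.array([.5134,-.1531,.0988]); f=np.array([.9895,.1444,0]); l=np.array([-.1444,.9895,0])
for u in (308,312,316,321,326,331,335):
    for v in (268,272,275,279,284,290,296,304):
        z=d[v,u]
        if z>0:
            X=R.T@(np.linalg.inv(K)@np.array([u,v,1])*z-t)-T
            print(u,v,"fwd %.1f left %.1f z %.1f"%(X@f*1e3,X@l*1e3,X[2]*1e3))
```

```text
308 268 fwd -6.2 left 7.6 z -45.0
308 272 fwd -8.5 left 7.6 z -44.5
308 275 fwd 11.8 left 5.5 z 9.8
308 279 fwd 11.7 left 5.4 z 14.0
308 284 fwd 11.9 left 5.2 z 19.5
308 290 fwd 11.4 left 5.1 z 23.8
308 296 fwd 11.6 left 4.9 z 29.5
308 304 fwd 11.2 left 4.7 z 35.2
312 268 fwd -6.6 left 5.3 z -46.0
312 272 fwd -9.2 left 5.3 z -46.2
312 275 fwd 11.6 left 3.9 z 9.4
312 279 fwd 11.7 left 3.8 z 14.0
312 284 fwd 11.4 left 3.7 z 18.3
312 290 fwd 11.9 left 3.5 z 25.1
312 296 fwd 11.7 left 3.4 z 29.8
312 304 fwd 11.6 left 3.3 z 35.9
316 268 fwd -6.4 left 2.9 z -45.6
316 272 fwd -9.0 left 2.9 z -45.8
316 275 fwd 11.8 left 2.2 z 9.9
316 279 fwd 11.6 left 2.1 z 13.7
316 284 fwd 11.5 left 2.1 z 18.4
316 290 fwd 12.0 left 2.0 z 25.3
316 296 fwd 11.9 left 2.0 z 30.1
316 304 fwd 11.7 left 1.9 z 36.1
321 268 fwd -6.4 left -0.0 z -45.5
321 272 fwd -8.6 left -0.0 z -44.7
321 275 fwd 11.8 left 0.1 z 9.9
321 279 fwd 12.1 left 0.1 z 15.0
321 284 fwd 11.8 left 0.1 z 19.2
321 290 fwd 11.0 left 0.1 z 23.1
321 296 fwd 11.5 left 0.1 z 29.4
321 304 fwd 11.5 left 0.2 z 35.8
326 268 fwd -6.5 left -3.0 z -45.7
326 272 fwd -8.9 left -3.0 z -45.3
326 275 fwd 11.7 left -2.0 z 9.6
326 279 fwd 11.5 left -2.0 z 13.6
326 284 fwd 11.7 left -1.9 z 19.0
326 290 fwd 11.5 left -1.8 z 24.2
326 296 fwd 11.7 left -1.7 z 29.8
326 304 fwd 11.4 left -1.6 z 35.6
331 268 fwd -6.5 left -5.9 z -45.7
331 272 fwd -9.0 left -6.0 z -45.7
331 275 fwd 11.6 left -4.2 z 9.5
331 279 fwd 11.7 left -4.0 z 14.1
331 284 fwd 11.9 left -3.8 z 19.6
331 290 fwd 11.5 left -3.7 z 24.3
331 296 fwd 11.8 left -3.5 z 30.1
331 304 fwd 11.7 left -3.3 z 36.3
335 268 fwd -6.3 left -8.3 z -45.1
335 272 fwd -8.9 left -8.3 z -45.2
335 275 fwd 11.5 left -5.9 z 9.2
335 279 fwd 11.7 left -5.7 z 14.0
335 284 fwd 12.1 left -5.4 z 19.9
335 290 fwd 11.7 left -5.2 z 24.7
335 296 fwd 11.5 left -5.0 z 29.5
335 304 fwd 11.7 left -4.7 z 36.2
```

Run:
```python
from h import *
S=load("s2"); 
T=np.array([.5137,-.1528,.0991]); f=np.array([.9895,.1444,0])
a=cv2.imread("pics/s2.png")
x0,y0=225,205;c=cv2.resize(a[y0:y0+75,x0:x0+90],None,fx=8,fy=8,interpolation=cv2.INTER_CUBIC)
for dz,col in((-.019,(0,0,255)),(0.0,(0,255,0)),(.0095,(255,0,0))):
  for df in(-.011,0,.011):
    p=proj(S,T+f*df+[0,0,dz]); print(dz,df,p.round(1)); q=((p-[x0,y0]+.5)*8).astype(int); cv2.circle(c,tuple(int(i) for i in q),3,col,-1)
cv2.imwrite("pics/s2_tip.png",c)
```

```text
-0.019 -0.011 [256.4 245. ]
-0.019 0 [259.6 247. ]
-0.019 0.011 [262.8 249. ]
0.0 -0.011 [255.6 240.4]
0.0 0 [258.8 242.5]
0.0 0.011 [262.  244.5]
0.0095 -0.011 [255.1 238.1]
0.0095 0 [258.4 240.2]
0.0095 0.011 [261.6 242.2]
```

View pics/s2_tip.png

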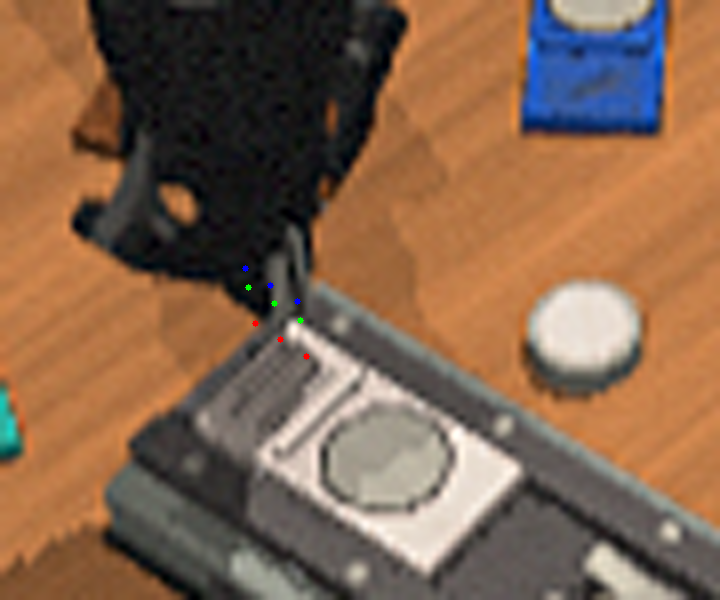

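All wrist measurements agree: thumb place ≈ (0.5135, −0.154), rib face 14 mm further on. However, the visible fingertip ends look higher than the stated 19 mm reach, so I'll descend in steps and let the force tell me when I touch.

```bash
python3 -m creep '{"translation":[[-0.0075,-0.01,-0.02],[-0.0075,-0.01,-0.04],[-0.0075,-0.01,-0.06],[-0.0075,-0.01,-0.08],[-0.0075,-0.01,-0.1],[-0.0075,-0.01,-0.105],[-0.0075,-0.01,-0.105],[-0.0075,-0.01,-0.105],[-0.0075,-0.01,-0.105],[-0.0075,-0.01,-0.105]],"rotation":[[0,0,0],[0,0,0],[0,0,0],[0,0,0],[0,0,0],[0,0,0],[0,0,0],[0,0,0],[0,0,0],[0,0,0]]}'
python3 -m creep '{"translation":[[0,0,-0.005],[0,0,-0.01],[0,0,-0.015],[0,0,-0.02],[0,0,-0.02],[0,0,-0.02],[0,0,-0.02],[0,0,-0.02],[0,0,-0.02],[0,0,-0.02]],"rotation":[[0,0,0],[0,0,0],[0,0,0],[0,0,0],[0,0,0],[0,0,0],[0,0,0],[0,0,0],[0,0,0],[0,0,0]]}'; python3 snap.py wrist w3;python3 snap.py scene s3;  python3 -c "
import cv2
a=cv2.imread('pics/s3.png')[190:330,200:360];cv2.imwrite('pics/s3_c.png',cv2.resize(a,None,fx=4,fy=4,interpolation=cv2.INTER_CUBIC))"
```

```text
clock: 3.68
position: [0.5121, -0.1536, 0.0773]
orientation: [-0.0, 0.756, -0.655, 0.0]
force: [0.1, -0.2, 0.1]
width: -0.0001
clock: 4.52
position: [0.512, -0.1536, 0.0732]
orientation: [-0.0, 0.756, -0.655, 0.0]
force: [0.7, -0.2, -0.8]
width: 0.0002
4.5167 [ 0.512  -0.1536  0.0732] [-0.000e+00  7.555e-01 -6.551e-01  1.000e-04] [ 0.75 -0.18 -0.83]
4.5667 [ 0.5119 -0.1536  0.0731] [ 0.000e+00  7.555e-01 -6.551e-01  1.000e-04] [ 0.04  0.24 -0.85]
```

View pics/w3.png

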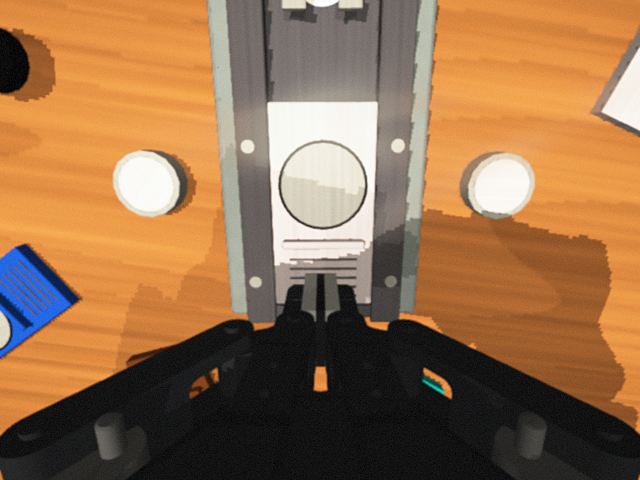

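View pics/s3_c.png

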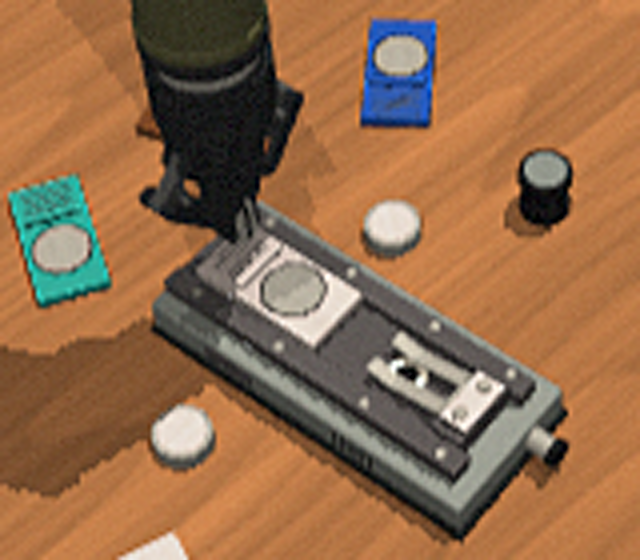

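The fingertips at (321,275) are centred over the ribs and not yet touching. I'll keep lowering.

```bash
python3 -m creep '{"translation":[[0,0,-0.005],[0,0,-0.01],[0,0,-0.015],[0,0,-0.015],[0,0,-0.015],[0,0,-0.015],[0,0,-0.015],[0,0,-0.015],[0,0,-0.015],[0,0,-0.015]],"rotation":[[0,0,0],[0,0,0],[0,0,0],[0,0,0],[0,0,0],[0,0,0],[0,0,0],[0,0,0],[0,0,0],[0,0,0]]}'
python3 -m creep '{"translation":[[0,0,-0.005],[0,0,-0.01],[0,0,-0.015],[0,0,-0.015],[0,0,-0.015],[0,0,-0.015],[0,0,-0.015],[0,0,-0.015],[0,0,-0.015],[0,0,-0.015]],"rotation":[[0,0,0],[0,0,0],[0,0,0],[0,0,0],[0,0,0],[0,0,0],[0,0,0],[0,0,0],[0,0,0],[0,0,0]]}'
```

```text
clock: 5.45
position: [0.5119, -0.1536, 0.0701]
orientation: [-0.0, 0.755, -0.655, 0.0]
force: [-0.2, 0.1, -1.1]
width: 0.0001
clock: 6.28
position: [0.5119, -0.1536, 0.0671]
orientation: [0.0, 0.756, -0.655, 0.0]
force: [-1.0, -0.0, 0.6]
width: -0.0001
```

```bash
python3 snap.py wrist w4;python3 - <<'E'
from h import *
B=load("w4"); K,R,t=B; d=np.load("pics/w4_d.npy")
T=np.array([.5119,-.1536,.0671]); f=np.array([.9895,.1444,0])
for u in (312,321,330):
  for v in (230,240,250,260,266,270,273,276,280):
    z=d[v,u]; X=R.T@(np.linalg.inv(K)@np.array([u,v,1])*z-t)-T; print(u,v,"fwd %.1f z %.1f (abs %.1f)"%(X@f*1e3,X[2]*1e3,(X+T)[2]*1e3))
a=cv2.imread('pics/w4.png')[190:330,220:420];cv2.imwrite('pics/w4_c.png',cv2.resize(a,None,fx=4,fy=4,interpolation=cv2.INTER_CUBIC))
E
```

```text
6.2833 [ 0.5119 -0.1536  0.0671] [ 0.      0.7555 -0.6551  0.    ] [-1.04 -0.03  0.62]
312 230 fwd 25.5 z -12.7 (abs 54.4)
312 240 fwd 20.2 z -13.8 (abs 53.3)
312 250 fwd 17.3 z -7.2 (abs 59.9)
312 260 fwd 10.3 z -13.0 (abs 54.1)
312 266 fwd 7.0 z -13.5 (abs 53.6)
312 270 fwd 4.8 z -13.6 (abs 53.5)
312 273 fwd 11.5 z 6.8 (abs 73.9)
312 276 fwd 12.1 z 11.6 (abs 78.7)
312 280 fwd 11.8 z 15.2 (abs 82.3)
321 230 fwd 25.1 z -14.2 (abs 52.9)
321 240 fwd 20.2 z -13.9 (abs 53.2)
321 250 fwd 17.1 z -7.7 (abs 59.4)
321 260 fwd 9.9 z -14.2 (abs 52.9)
321 266 fwd 7.0 z -13.5 (abs 53.6)
321 270 fwd 4.7 z -13.9 (abs 53.2)
321 273 fwd 11.0 z 5.7 (abs 72.8)
321 276 fwd 12.1 z 11.7 (abs 78.8)
321 280 fwd 11.8 z 15.1 (abs 82.2)
330 230 fwd 25.3 z -13.2 (abs 53.9)
330 240 fwd 20.1 z -14.1 (abs 53.0)
330 250 fwd 16.9 z -8.4 (abs 58.7)
330 260 fwd 9.3 z -15.7 (abs 51.4)
330 266 fwd 6.8 z -13.9 (abs 53.2)
330 270 fwd 4.9 z -13.5 (abs 53.6)
330 273 fwd 11.2 z 6.3 (abs 73.4)
330 276 fwd 11.5 z 10.3 (abs 77.4)
330 280 fwd 12.0 z 15.6 (abs 82.7)
```

View pics/w4_c.png

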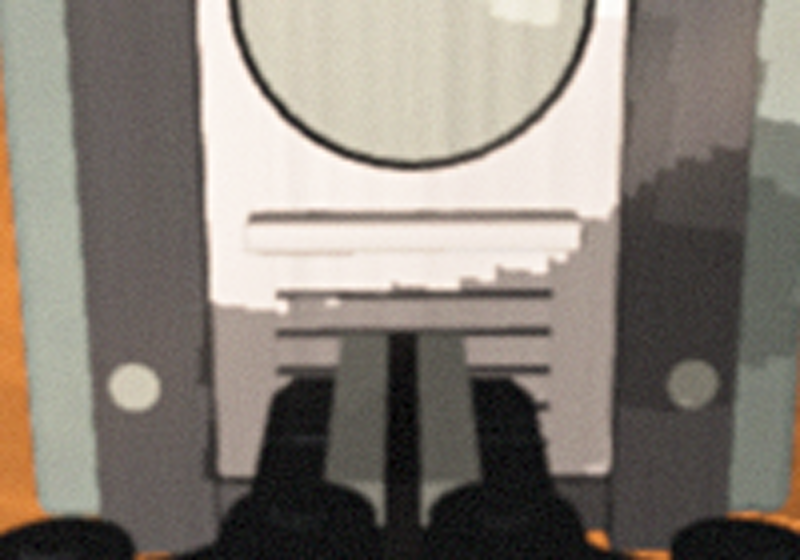

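Depth on the fingers shows the tip ends at about TCP +6 mm, roughly 20 mm above the plate (z 0.0535). The stated reach doesn't fit what I see, so I'm trusting the image and the force. I'll go down 5 mm per call, which is within the pad's travel and therefore safe.

```bash
python3 -m creep '{"translation":[[0,0,-0.005],[0,0,-0.01],[0,0,-0.015],[0,0,-0.02],[0,0,-0.025],[0,0,-0.025],[0,0,-0.025],[0,0,-0.025],[0,0,-0.025],[0,0,-0.025]],"rotation":[[0,0,0],[0,0,0],[0,0,0],[0,0,0],[0,0,0],[0,0,0],[0,0,0],[0,0,0],[0,0,0],[0,0,0]]}'
```

```text
clock: 7.17
position: [0.512, -0.1536, 0.0622]
orientation: [-0.0, 0.756, -0.655, 0.0]
force: [-0.7, 0.7, -0.1]
width: 0.0
```

```bash
python3 snap.py scene s5;python3 - <<'E'
from h import *
a=cv2.imread('pics/s5.png')[195:285,215:335];cv2.imwrite('pics/s5_c.png',cv2.resize(a,None,fx=6,fy=6,interpolation=cv2.INTER_CUBIC))
E
```

```text
7.1667 [ 0.512  -0.1536  0.0622] [-0.000e+00  7.555e-01 -6.551e-01  1.000e-04] [-0.72  0.71 -0.14]
```

View pics/s5_c.png

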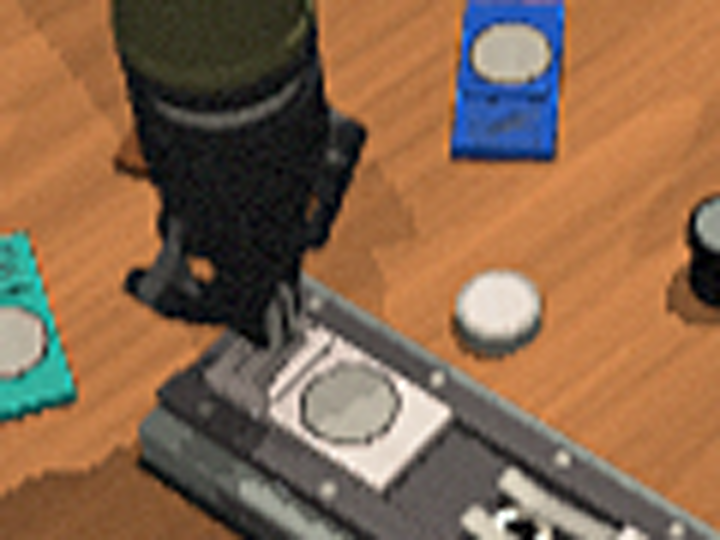

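In the scene crop the tips at (275,340) are still above the plate. I'll go on down.

```bash
python3 -m creep '{"translation":[[0,0,-0.005],[0,0,-0.01],[0,0,-0.015],[0,0,-0.02],[0,0,-0.025],[0,0,-0.025],[0,0,-0.025],[0,0,-0.025],[0,0,-0.025],[0,0,-0.025]],"rotation":[[0,0,0],[0,0,0],[0,0,0],[0,0,0],[0,0,0],[0,0,0],[0,0,0],[0,0,0],[0,0,0],[0,0,0]]}'
```

```text
clock: 8.05
position: [0.5119, -0.1536, 0.0572]
orientation: [0.0, 0.756, -0.655, 0.0]
force: [0.3, 0.4, -0.5]
width: 0.0001
```

```bash
python3 -m creep '{"translation":[[0,0,-0.005],[0,0,-0.01],[0,0,-0.015],[0,0,-0.02],[0,0,-0.025],[0,0,-0.025],[0,0,-0.025],[0,0,-0.025],[0,0,-0.025],[0,0,-0.025]],"rotation":[[0,0,0],[0,0,0],[0,0,0],[0,0,0],[0,0,0],[0,0,0],[0,0,0],[0,0,0],[0,0,0],[0,0,0]]}'; python3 snap.py wrist w6;python3 - <<'E'
from h import *
a=cv2.imread('pics/w6.png')[190:330,220:420];cv2.imwrite('pics/w6_c.png',cv2.resize(a,None,fx=4,fy=4,interpolation=cv2.INTER_CUBIC))
E
```

```text
clock: 8.88
position: [0.512, -0.1536, 0.0521]
orientation: [-0.0, 0.755, -0.655, 0.0]
force: [-0.1, 0.4, 0.3]
width: 0.0001
8.8833 [ 0.512  -0.1536  0.0521] [-0.000e+00  7.555e-01 -6.551e-01  1.000e-04] [-0.11  0.42  0.31]
```

View pics/w6_c.png

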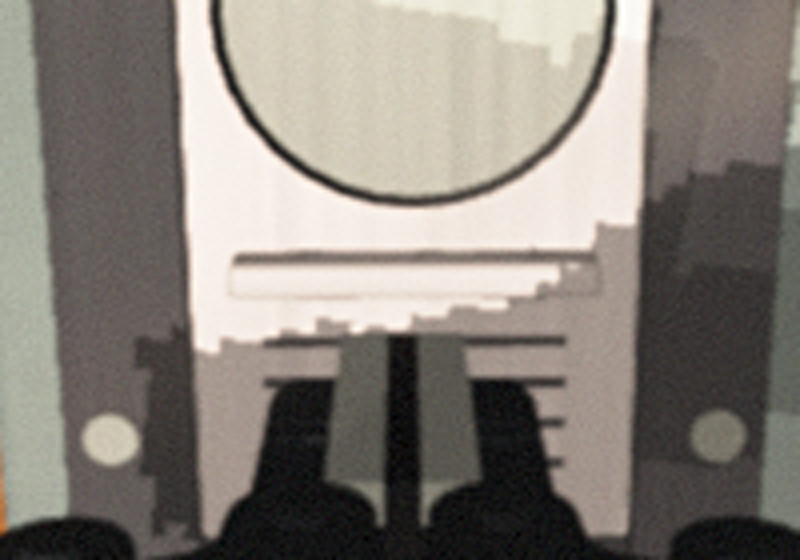

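The tips are over the ribs, with the rib about 4 mm in front of them, still unloaded.

```bash
python3 -m creep '{"translation":[[0,0,-0.005],[0,0,-0.01],[0,0,-0.015],[0,0,-0.02],[0,0,-0.025],[0,0,-0.025],[0,0,-0.025],[0,0,-0.025],[0,0,-0.025],[0,0,-0.025]],"rotation":[[0,0,0],[0,0,0],[0,0,0],[0,0,0],[0,0,0],[0,0,0],[0,0,0],[0,0,0],[0,0,0],[0,0,0]]}'
```

```text
clock: 9.77
position: [0.512, -0.1536, 0.0475]
orientation: [-0.0, 0.756, -0.655, 0.0]
force: [-0.7, 0.4, 6.0]
width: -0.0001
```

Contact: 6 N at TCP z = 0.0475, about the pad's 5 N preload. Now I'll press to bottom it.

```bash
python3 -m creep '{"translation":[[0,0,-0.005],[0,0,-0.01],[0,0,-0.015],[0,0,-0.02],[0,0,-0.025],[0,0,-0.025],[0,0,-0.025],[0,0,-0.025],[0,0,-0.025],[0,0,-0.025]],"rotation":[[0,0,0],[0,0,0],[0,0,0],[0,0,0],[0,0,0],[0,0,0],[0,0,0],[0,0,0],[0,0,0],[0,0,0]]}'
```

```text
clock: 10.6
position: [0.5121, -0.1537, 0.0455]
orientation: [-0.0, 0.755, -0.655, 0.001]
force: [-5.5, 2.6, 35.9]
width: -0.0004
```

36 N after only 2 mm of travel. The pad may not have bottomed squarely, so I'll look.

```bash
python3 snap.py wrist w7;python3 snap.py scene s7;python3 - <<'E'
from h import *
a=cv2.imread('pics/w7.png')[60:330,200:440];cv2.imwrite('pics/w7_c.png',cv2.resize(a,None,fx=2.2,fy=2.2,interpolation=cv2.INTER_CUBIC))
a=cv2.imread('pics/s7.png')[215:285,230:330];cv2.imwrite('pics/s7_c.png',cv2.resize(a,None,fx=7,fy=7,interpolation=cv2.INTER_CUBIC))
for tag in("w6","w7"):
  K,R,t=load(tag); d=np.load(f"pics/{tag}_d.npy")
  for (u0,v0,u1,v1) in ((285,100,360,120),(285,125,360,150),(300,160,340,210),(300,215,340,235),(285,262,298,268),(340,262,352,268),(238,100,255,130),(390,100,405,130),(285,70,360,80)):
    vv,uu=np.mgrid[v0:v1,u0:u1]; z=d[vv,uu].ravel(); W=R.T@(np.linalg.inv(K)@np.array([uu.ravel(),vv.ravel(),np.ones(z.size)])*z-t[:,None])
    print(tag,(u0,v0),np.median(W,1).round(4))
E
```

```text
10.6 [ 0.5121 -0.1537  0.0455] [-3.000e-04  7.555e-01 -6.552e-01  9.000e-04] [-5.53  2.57 35.85]
10.65 [ 0.512  -0.1537  0.0455] [-3.000e-04  7.555e-01 -6.552e-01  9.000e-04] [-5.78  1.55 35.5 ]
w6 (285, 100) [ 0.5895 -0.1429  0.0536]
w6 (285, 125) [ 0.5791 -0.1442  0.0537]
w6 (300, 160) [ 0.5603 -0.146   0.054 ]
w6 (300, 215) [ 0.5432 -0.1483  0.054 ]
w6 (285, 262) [ 0.5233 -0.1386  0.054 ]
w6 (340, 262) [ 0.5266 -0.1621  0.0542]
w6 (238, 100) [ 0.5836 -0.112   0.0477]
w6 (390, 100) [ 0.5923 -0.1736  0.0476]
w6 (285, 70) [ 0.6044 -0.141   0.0396]
w7 (285, 100) [ 0.5894 -0.143   0.0488]
w7 (285, 125) [ 0.5793 -0.1444  0.0488]
w7 (300, 160) [ 0.5606 -0.146   0.049 ]
w7 (300, 215) [ 0.5438 -0.1484  0.0489]
w7 (285, 262) [ 0.5262 -0.1388  0.054 ]
w7 (340, 262) [ 0.5293 -0.1618  0.0537]
w7 (238, 100) [ 0.5835 -0.1136  0.0476]
w7 (390, 100) [ 0.5919 -0.1724  0.0477]
w7 (285, 70) [ 0.6034 -0.1411  0.0397]
```

View pics/w7_c.png

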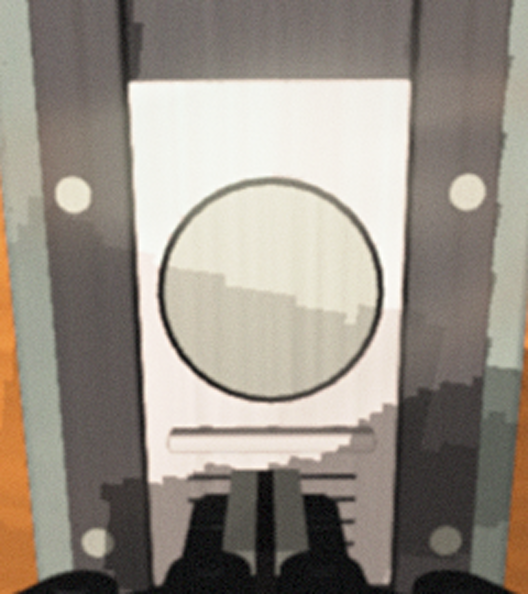

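View pics/s7_c.png

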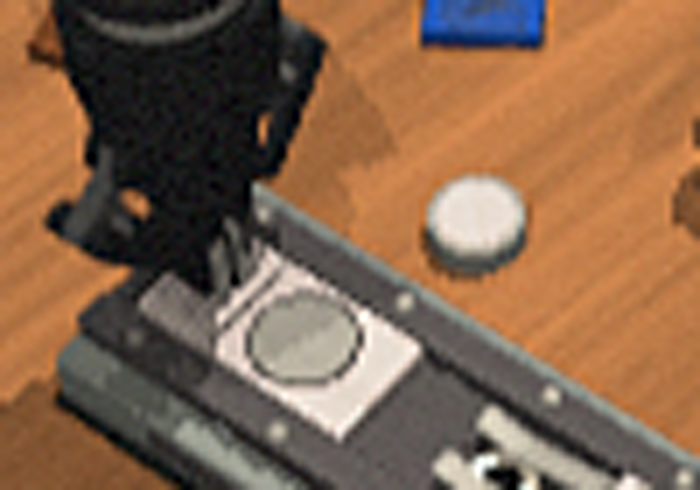

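Depth now reads 0.0488–0.0490 over the whole plate (0.0537 before), so it is flat and the pad has bottomed, with the tips just behind the rib. I'll slide 30 mm along the channel with the press held at about 32 N, then check before the lip.

```bash
python3 -m creep '{"translation":[[0.008,0.001,0.001],[0.024,0.0035,0.002],[0.043,0.006,0.002],[0.064,0.0093,0.002],[0.085,0.0124,0.002],[0.106,0.0155,0.002],[0.125,0.0182,0.002],[0.14,0.0204,0.002],[0.1485,0.0217,0.002],[0.1485,0.0217,0.002]],"rotation":[[0,0,0],[0,0,0],[0,0,0],[0,0,0],[0,0,0],[0,0,0],[0,0,0],[0,0,0],[0,0,0],[0,0,0]]}'; python3 snap.py wrist w8;python3 - <<'E'
from h import *
a=cv2.imread('pics/w8.png')[0:330,180:460];cv2.imwrite('pics/w8_c.png',cv2.resize(a,None,fx=1.8,fy=1.8,interpolation=cv2.INTER_CUBIC))
K,R,t=load("w8"); d=np.load(f"pics/w8_d.npy")
for (u0,v0,u1,v1) in ((285,100,360,120),(285,125,360,150),(300,160,340,210),(300,215,340,235)):
    vv,uu=np.mgrid[v0:v1,u0:u1]; z=d[vv,uu].ravel(); W=R.T@(np.linalg.inv(K)@np.array([uu.ravel(),vv.ravel(),np.ones(z.size)])*z-t[:,None])
    print((u0,v0),np.median(W,1).round(4))
E
```

```text
clock: 11.53
position: [0.5427, -0.1501, 0.0457]
orientation: [-0.0, 0.755, -0.655, 0.002]
force: [-4.7, 0.1, 29.1]
width: 0.0003
11.5333 [ 0.5427 -0.1501  0.0457] [-4.000e-04  7.553e-01 -6.554e-01  1.600e-03] [-4.69  0.11 29.14]
(285, 100) [ 0.6201 -0.1394  0.0487]
(285, 125) [ 0.6098 -0.1407  0.0487]
(300, 160) [ 0.5911 -0.1424  0.049 ]
(300, 215) [ 0.5743 -0.1448  0.0489]
```

View pics/w8_c.png

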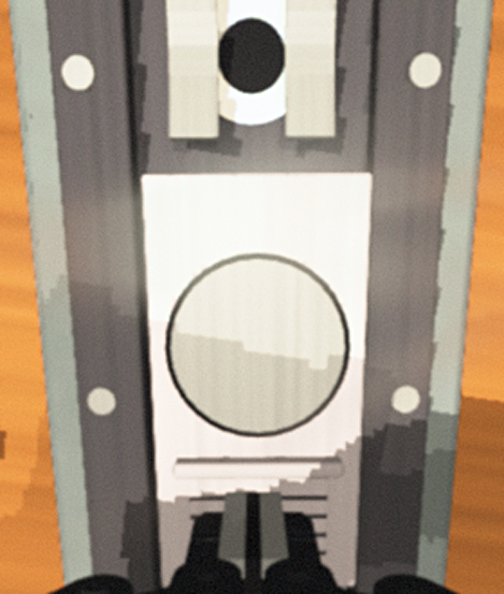

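The carrier moved with the fingertip and is still flat (0.0487–0.0490). The nose is about 7 mm short of the leaf lip and centred under the fork. Next, another 30 mm.

```bash
python3 -m creep '{"translation":[[0.008,0.001,-0.001],[0.024,0.0035,-0.001],[0.043,0.006,-0.001],[0.064,0.0093,-0.001],[0.085,0.0124,-0.001],[0.106,0.0155,-0.001],[0.125,0.0182,-0.001],[0.14,0.0204,-0.001],[0.1485,0.0217,-0.001],[0.1485,0.0217,-0.001]],"rotation":[[0,0,0],[0,0,0],[0,0,0],[0,0,0],[0,0,0],[0,0,0],[0,0,0],[0,0,0],[0,0,0],[0,0,0]]}'; python3 snap.py wrist w9;python3 - <<'E'
from h import *
a=cv2.imread('pics/w9.png')[0:330,180:460];cv2.imwrite('pics/w9_c.png',cv2.resize(a,None,fx=1.8,fy=1.8,interpolation=cv2.INTER_CUBIC))
K,R,t=load("w9"); d=np.load(f"pics/w9_d.npy")
for (u0,v0,u1,v1) in ((285,125,360,150),(300,160,340,210),(300,215,340,235)):
    vv,uu=np.mgrid[v0:v1,u0:u1]; z=d[vv,uu].ravel(); W=R.T@(np.linalg.inv(K)@np.array([uu.ravel(),vv.ravel(),np.ones(z.size)])*z-t[:,None])
    print((u0,v0),np.median(W,1).round(4))
E
```

```text
clock: 12.42
position: [0.5712, -0.1459, 0.0458]
orientation: [0.0, 0.755, -0.655, 0.001]
force: [-7.2, 0.7, 31.9]
width: 0.0001
12.4167 [ 0.5712 -0.1459  0.0458] [ 4.000e-04  7.553e-01 -6.554e-01  7.000e-04] [-7.18  0.65 31.93]
(285, 125) [ 0.6384 -0.1365  0.0517]
(300, 160) [ 0.6196 -0.1382  0.049 ]
(300, 215) [ 0.6028 -0.1406  0.049 ]
```

View pics/w9_c.png

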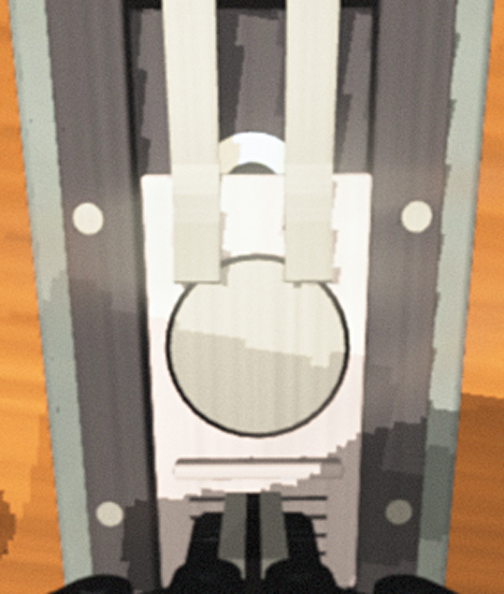

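The carrier is now well under the leaf, with the lip at crop row 280 over the disc and the plate still flat at 0.0490. About 31 ± 3 mm remain, so I'll go 27 mm and then ease it home.

```bash
python3 -m creep '{"translation":[[0.008,0.001,0],[0.024,0.0035,0],[0.043,0.006,0],[0.062,0.009,0],[0.08,0.0117,0],[0.098,0.0143,0],[0.115,0.0168,0],[0.127,0.0185,0],[0.1336,0.0195,0],[0.1336,0.0195,0]],"rotation":[[0,0,0],[0,0,0],[0,0,0],[0,0,0],[0,0,0],[0,0,0],[0,0,0],[0,0,0],[0,0,0],[0,0,0]]}'; python3 snap.py wrist w10;python3 - <<'E'
from h import *
a=cv2.imread('pics/w10.png')[0:330,180:460];cv2.imwrite('pics/w10_c.png',cv2.resize(a,None,fx=1.8,fy=1.8,interpolation=cv2.INTER_CUBIC))
E
```

```text
clock: 13.3
position: [0.5983, -0.1418, 0.0458]
orientation: [0.0, 0.755, -0.655, 0.001]
force: [-7.0, 0.8, 29.3]
width: 0.0001
13.3 [ 0.5983 -0.1418  0.0458] [ 2.000e-04  7.553e-01 -6.554e-01  9.000e-04] [-7.03  0.79 29.32]
```

View pics/w10_c.png

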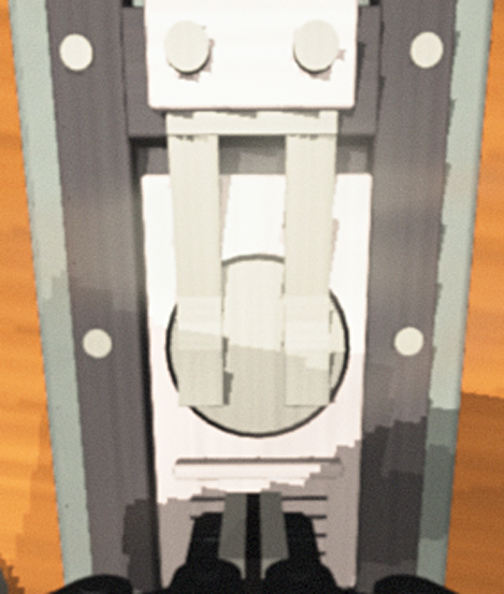

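A thin gap remains between nose (row 175) and stop (row ~137). I'll ease it in.

```bash
python3 -m creep '{"translation":[[0.003,0.0004,0],[0.006,0.0009,0],[0.009,0.0013,0],[0.012,0.0018,0],[0.015,0.0022,0],[0.015,0.0022,0],[0.015,0.0022,0],[0.015,0.0022,0],[0.015,0.0022,0],[0.015,0.0022,0]],"rotation":[[0,0,0],[0,0,0],[0,0,0],[0,0,0],[0,0,0],[0,0,0],[0,0,0],[0,0,0],[0,0,0],[0,0,0]]}'
python3 -m creep '{"translation":[[0.003,0.0004,0],[0.006,0.0009,0],[0.009,0.0013,0],[0.01,0.0015,0],[0.01,0.0015,0],[0.01,0.0015,0],[0.01,0.0015,0],[0.01,0.0015,0],[0.01,0.0015,0],[0.01,0.0015,0]],"rotation":[[0,0,0],[0,0,0],[0,0,0],[0,0,0],[0,0,0],[0,0,0],[0,0,0],[0,0,0],[0,0,0],[0,0,0]]}'
```

```text
clock: 14.18
position: [0.6009, -0.1414, 0.0458]
orientation: [0.0, 0.755, -0.655, 0.001]
force: [-6.6, 0.4, 29.0]
width: 0.0001
clock: 15.02
position: [0.6028, -0.1411, 0.0458]
orientation: [0.0, 0.755, -0.655, 0.001]
force: [-8.1, 0.4, 28.6]
width: -0.0
```

```bash
python3 -m creep '{"translation":[[0.003,0.0004,0],[0.006,0.0009,0],[0.009,0.0013,0],[0.01,0.0015,0],[0.01,0.0015,0],[0.01,0.0015,0],[0.01,0.0015,0],[0.01,0.0015,0],[0.01,0.0015,0],[0.01,0.0015,0]],"rotation":[[0,0,0],[0,0,0],[0,0,0],[0,0,0],[0,0,0],[0,0,0],[0,0,0],[0,0,0],[0,0,0],[0,0,0]]}'; python3 snap.py wrist w11;python3 - <<'E'
from h import *
a=cv2.imread('pics/w11.png')[0:330,180:460];cv2.imwrite('pics/w11_c.png',cv2.resize(a,None,fx=1.8,fy=1.8,interpolation=cv2.INTER_CUBIC))
E
```

```text
clock: 15.85
position: [0.6048, -0.1409, 0.0458]
orientation: [0.0, 0.755, -0.655, 0.001]
force: [-7.9, 0.7, 28.5]
width: 0.0003
15.85 [ 0.6048 -0.1409  0.0458] [ 4.000e-04  7.553e-01 -6.554e-01  6.000e-04] [-7.86  0.65 28.51]
```

View pics/w11_c.png

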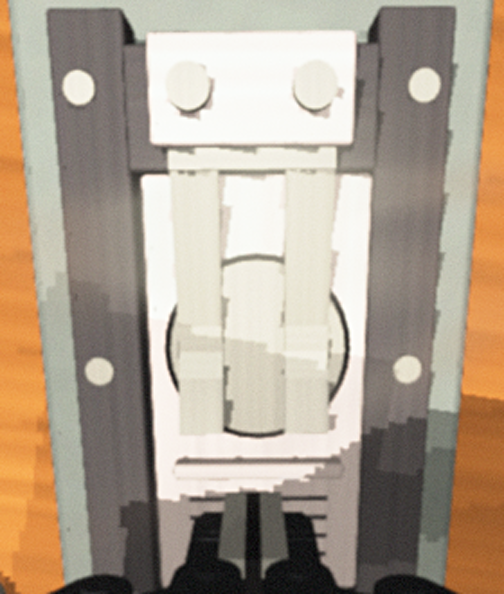

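The nose is almost at the stop, with a sliver left at rows 170–175 and no rise in push force yet. I'll keep easing.

```bash
python3 -m creep '{"translation":[[0.003,0.0004,0],[0.006,0.0009,0],[0.009,0.0013,0],[0.01,0.0015,0],[0.01,0.0015,0],[0.01,0.0015,0],[0.01,0.0015,0],[0.01,0.0015,0],[0.01,0.0015,0],[0.01,0.0015,0]],"rotation":[[0,0,0],[0,0,0],[0,0,0],[0,0,0],[0,0,0],[0,0,0],[0,0,0],[0,0,0],[0,0,0],[0,0,0]]}'
```

```text
clock: 16.73
position: [0.6048, -0.1408, 0.0458]
orientation: [0.002, 0.755, -0.656, -0.001]
force: [-11.2, 0.4, 32.0]
width: 0.0
```

The tip has stopped (0.6048 again) and the push has risen to 11 N. One more firm push to confirm it is at the stop.

```bash
python3 -m creep '{"translation":[[0.003,0.0004,0],[0.006,0.0009,0],[0.009,0.0013,0],[0.01,0.0015,0],[0.01,0.0015,0],[0.01,0.0015,0],[0.01,0.0015,0],[0.01,0.0015,0],[0.01,0.0015,0],[0.01,0.0015,0]],"rotation":[[0,0,0],[0,0,0],[0,0,0],[0,0,0],[0,0,0],[0,0,0],[0,0,0],[0,0,0],[0,0,0],[0,0,0]]}'; python3 snap.py wrist w12;python3 - <<'E'
from h import *
a=cv2.imread('pics/w12.png')[60:330,200:440];cv2.imwrite('pics/w12_c.png',cv2.resize(a,None,fx=2.2,fy=2.2,interpolation=cv2.INTER_CUBIC))
E
```

```text
clock: 17.57
position: [0.6048, -0.1408, 0.0458]
orientation: [0.003, 0.755, -0.656, -0.002]
force: [-14.5, 0.8, 35.7]
width: 0.0001
17.5667 [ 0.6048 -0.1408  0.0458] [ 0.003   0.755  -0.6557 -0.0023] [-14.45   0.77  35.69]
```

View pics/w12_c.png

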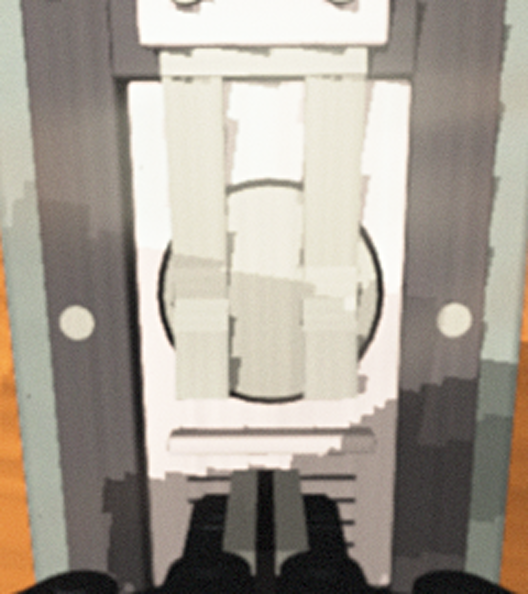

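It's hard against something. The push rose to 14.5 N with no movement, and the picture shows the nose flush at the stop's dark line (crop row 78). I'll ease off the push part way so the tip doesn't jump over the rib, then lift straight up.

```bash
python3 -m creep '{"translation":[[-0.005,-0.0007,0],[-0.01,-0.0015,0],[-0.015,-0.0022,0],[-0.015,-0.0022,0.01],[-0.015,-0.0022,0.02],[-0.015,-0.0022,0.035],[-0.015,-0.0022,0.06],[-0.015,-0.0022,0.1],[-0.015,-0.0022,0.15],[-0.015,-0.0022,0.2]],"rotation":[[0,0,0],[0,0,0],[0,0,0],[0,0,0],[0,0,0],[0,0,0],[0,0,0],[0,0,0],[0,0,0],[0,0,0]]}'
python3 -m creep '{"translation":[[-0.05,0,0.05],[-0.1,0,0.1],[-0.15,0,0.16],[-0.2,0,0.24],[-0.25,0,0.32],[-0.3,-0.02,0.4],[-0.35,-0.03,0.45],[-0.38,-0.04,0.5],[-0.38,-0.04,0.5],[-0.38,-0.04,0.5]],"rotation":[[0,0,0],[0,0,0],[0,0,0],[0,0,0],[0,0,0],[0,0,0],[0,0,0],[0,0,0],[0,0,0],[0,0,0]]}'
python3 snap.py wrist w13; python3 snap.py scene s13
```

```text
clock: 18.45
position: [0.6061, -0.1398, 0.0831]
orientation: [0.0, 0.756, -0.655, -0.0]
force: [-0.5, -0.1, -0.1]
width: -0.0001
clock: 19.28
position: [0.5304, -0.148, 0.1828]
orientation: [-0.0, 0.755, -0.655, 0.001]
force: [-0.3, 0.4, 0.3]
width: -0.0001
19.2833 [ 0.5304 -0.148   0.1828] [-4.000e-04  7.554e-01 -6.553e-01  6.000e-04] [-0.32  0.36  0.34]
19.3333 [ 0.5305 -0.1476  0.1822] [-2.000e-04  7.556e-01 -6.551e-01  2.000e-04] [1.15 0.15 0.05]
```

View pics/w13.png

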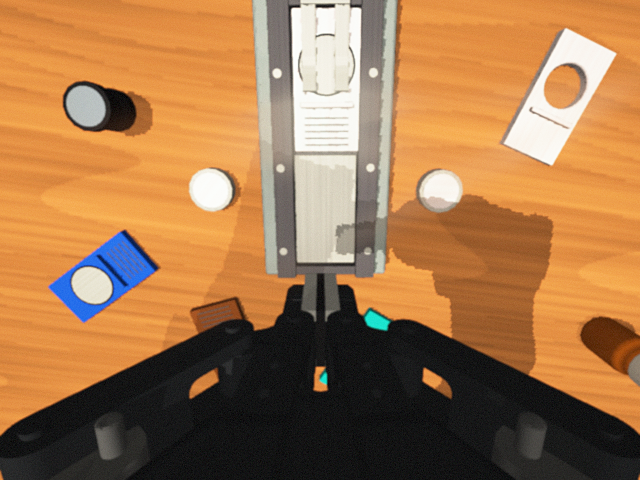

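View pics/s13.png

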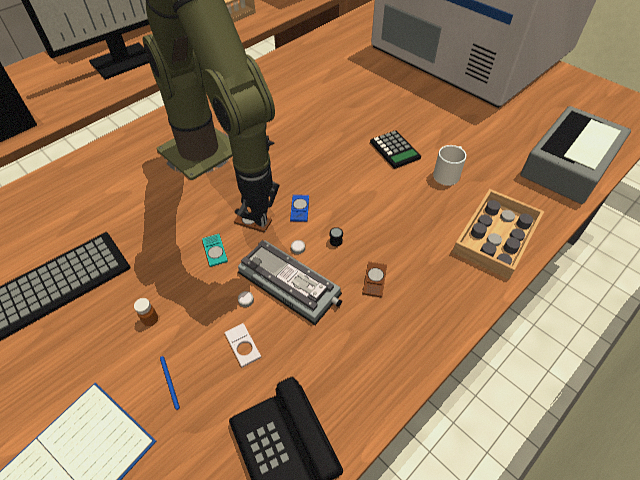

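The hand is clear. The carrier is under the leaf (px 294–358 × 10–152), and the bare lift pad is visible behind its tail (rows 153–262). Now I'll check the pad height and that the carrier is home.

Run:
```python
from h import *
P=load("w13");K,R,t=P; d=np.load("pics/w13_d.npy")
f=np.array([.9895,.1444]); 
for n,(u0,v0,u1,v1) in dict(pad=(300,165,350,215),pad_far=(300,157,350,163),pad_near=(300,235,330,258),carrier_tail=(300,140,350,149),carrier_side=(296,60,299,120),carrier_flat=(300,112,350,145),railL=(279,90,290,150),rib=(305,97,350,101)).items():
    vv,uu=np.mgrid[v0:v1,u0:u1]; z=d[vv,uu].ravel(); W=R.T@(np.linalg.inv(K)@np.array([uu.ravel(),vv.ravel(),np.ones(z.size)])*z-t[:,None])
    print(n,np.median(W,1).round(4))
a=cv2.imread('pics/w13.png')[0:290,230:420];cv2.imwrite('pics/w13_c.png',cv2.resize(a,None,fx=2,fy=2,interpolation=cv2.INTER_CUBIC))
a=cv2.imread('pics/s13.png')[230:330,220:360];cv2.imwrite('pics/s13_c.png',cv2.resize(a,None,fx=5,fy=5,interpolation=cv2.INTER_CUBIC))
```

```text
pad [ 0.5576 -0.1473  0.0446]
pad_far [ 0.5814 -0.1439  0.0446]
pad_near [ 0.5079 -0.1458  0.0445]
carrier_tail [ 0.5935 -0.1421  0.0486]
carrier_side [ 0.6299 -0.1158  0.0488]
carrier_flat [ 0.6053 -0.1403  0.0486]
railL [ 0.6071 -0.1084  0.0476]
rib [ 0.6269 -0.1392  0.0486]
```

View pics/w13_c.png

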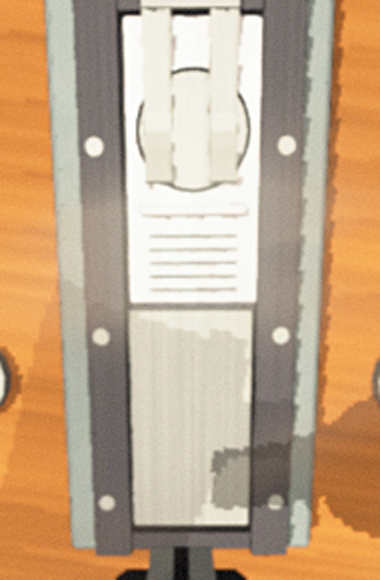

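View pics/s13_c.png

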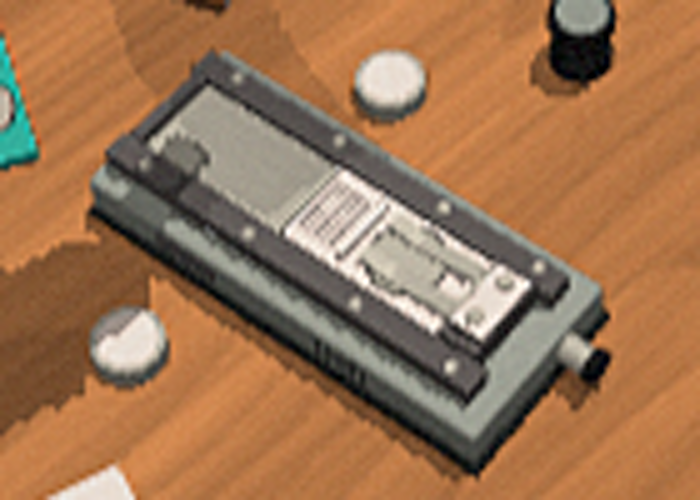

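Run:
```python
from h import *
P=load("w13"); im=cv2.imread("pics/w13.png"); f=np.array([.9895,.1444])
g=im[:,305:350].mean((1,2))
print("rows 146-160",g[146:161].round(0)); print("rows 256-270",g[256:271].round(0))
g2=im[:,316:336].mean((1,2)); print("0-14",g2[0:15].round(0)); g3=im[:,293:300].mean((1,2)); print("side 0-14",g3[0:15].round(0))
s=lambda v,z:onz(P,(326,v),z)[:2]@f*1e3
print("tail top",s(151,.049),"pad far",s(154.5,.045),"pad near",s(262.5,.045))
b=s(262.5,.045)+112
print("tail in stage x (expect -17): from pad near %.1f, from pad far %.1f"%(s(151,.049)-b, s(151,.049)-s(154.5,.045)-20), "len",s(7.5,.049)-s(151,.049))
```

```text
rows 146-160 [244. 249. 249. 250. 242. 192. 155. 152. 159. 203. 230. 233. 232. 231.
 230.]
rows 256-270 [209. 209. 210. 211. 215. 211. 150.  72.  45.  53.  86. 106. 108. 106.
 106.]
0-14 [229. 233. 231. 168.  86.  46.  38. 112. 219. 248. 248. 248. 248. 248.
 247.]
side 0-14 [115. 117. 121. 121.  97.  54.  26. 112. 240. 253. 251. 251. 250. 250.
 250.]
tail top 561.3666053900472 pad far 558.5037523044925 pad near 466.64021460350006
tail in stage x (expect -17): from pad near -17.3, from pad far -17.1 len 99.5531088694039
```

The tail is at stage x = −17.1 to −17.3 mm (home is −17.0), the plate is flat at 0.0487, and the pad is up at 0.0446. One more look from over the stop, to see the nose directly.

```bash
python3 -m creep '{"translation":[[0.07,0.01,0.02],[0.14,0.02,0.04],[0.21,0.03,0.06],[0.28,0.04,0.08],[0.35,0.05,0.1],[0.4,0.058,0.1],[0.4,0.058,0.1],[0.4,0.058,0.1],[0.4,0.058,0.1],[0.4,0.058,0.1]],"rotation":[[0,0,0],[0,0,0],[0,0,0],[0,0,0],[0,0,0],[0,0,0],[0,0,0],[0,0,0],[0,0,0],[0,0,0]]}'
python3 snap.py wrist w14; python3 snap.py top t14
python3 - <<'E'
from h import *
P=load("w14"); f=np.array([.9895,.1444])
im=cv2.imread('pics/w14.png')
a=im[20:270,220:420];cv2.imwrite('pics/w14_c.png',cv2.resize(a,None,fx=2.4,fy=2.4,interpolation=cv2.INTER_CUBIC))
# bystanders moved? compare desk points outside arm/stage in scene
x,y=[cv2.imread(f"pics/{n}.png") for n in("scene0","s13")]
dd=np.abs(x.astype(int)-y).max(2)>60
for n,(u,v) in dict(disc_a=(246,299),disc_b=(298,247),spare=(242,344),loupe=(336,236),blue=(300,208),teal=(214,250),brownR=(375,278),vial=(145,310),pen=(169,382)).items(): print(n,dd[v-10:v+10,u-10:u+10].sum())
E
```

```text
clock: 20.22
position: [0.6089, -0.1365, 0.2018]
orientation: [0.001, 0.755, -0.655, -0.001]
force: [-0.1, -0.4, -0.4]
width: 0.0001
20.2167 [ 0.6089 -0.1365  0.2018] [ 7.000e-04  7.554e-01 -6.553e-01 -7.000e-04] [-0.12 -0.36 -0.41]
20.2667 [ 0.6091 -0.1365  0.2019] [ 5.000e-04  7.554e-01 -6.553e-01 -5.000e-04] [-0.45  0.37  0.62]
disc_a 67
disc_b 0
spare 0
loupe 0
blue 0
teal 0
brownR 0
vial 0
pen 0
```

View pics/w14_c.png

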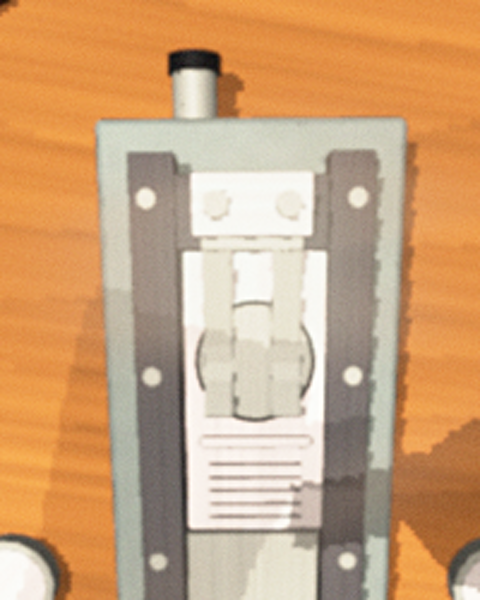

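The nose meets the stop with no gap (crop row 250) and the leaf lies over the disc. The only change at disc_a is the arm's shadow. Handing in.

Run:
```python
from cell import env
print(env.job_done(), env.state()["clock"])
```

```text
the job is handed in; nothing more can be done
the job is handed in; nothing more can be done
```

The carrier is loaded: fully home against the end stop, flat under the leaf spring, with the lift pad sprung up again behind it. I handed the job in at about 20.3 s of the 42 s allowed.

- **Pressing:** I pressed with the shut fingertips behind the rib until the pad bottomed. The carrier's top dropped from about 53.7 to 48.9 mm, at 36 N.
- **Sliding:** I kept 28–36 N on it while sliding it about 93 mm. At the stop, the push rose from 8 to 14.5 N with no further movement. I then lifted straight off and moved clear.
- **Final position:** The tail measured at stage x = −17.1 to −17.3 mm (home is −17.0). The carrier's top was at 48.7 mm, so it lies flat. The pad was at 44.6 mm, against a nominal 45 when up. No gap showed at the stop.
- **Hand and bystanders:** The force was about zero with the hand clear. The two discs, the spare carrier, loupe, vial, pen and three of the look-alike carriers looked unmoved. The only difference flagged was at one disc, where the arm's shadow fell across it. The brown look-alike nearest the stage's near end, the mug and the calculator I saw only in the pictures.

**Disagreements:**
- **Fixed cameras:** The top and scene cameras disagreed by about 7 mm, so I relied on the wrist camera.
- **Fingertip reach:** The shut fingertips touched about 6 mm behind the TCP, not 19 mm ahead of it as stated. I lowered them in steps using the images and the force instead.

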